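Clamp the tube rack on the laboratory mixer

TASK

One of the two tube mixers carries a blue tube rack that is not clamped yet. Turn that mixer's clamp knob clockwise (seen from above) until the sprung jaw pad just touches the rack, then give it a further 30 degrees (a twelfth of a turn) and let go. Leave the rack standing against its stop, and leave the empty mixer's clamp alone.

Things in the scene. Friction and masses are not known exactly. Their poses are not given: they have to be found in the camera images.
- clamp_knob_grip (a point): On the vertical axis of the loaded mixer's knob, 122 mm above bench, in its bar grip: 46 long, 14 thick, from 99 up to 129 mm above the bench, on a 48 mm disc (top at 99) on a grey post 50 x 54 mm at the mixer's far end. x along the bar (at the start from rack to knob), z up; turns with the knob. Range 1.7 rad from the start; needs 0.11 N m, plus 0.0072 per mm of pad compression; stays as left.
- clamp_pad_face (a point): Middle of the front face of the black rubber jaw pad (70 wide, 24 tall, 6 mm thick), 77 mm above the bench, facing the rack. x from rack to knob, z up. The knob's axis is 92 mm behind it at the start. Turning the knob clockwise from above drives pad and jaw to the rack by 16 mm per rad (8.4 mm per 30 degrees), no play. Starts 2.4 to 15 mm off the rack: 0.67 to 1.47 rad of turn in all, one grasp.
- clamp_pad (a joint): How far the pad is pushed back on its springs (450 N/m) towards the grey jaw block behind it, in m: 0 while it touches nothing; after the touch it grows by 0.016 per rad of knob (0.0084 at 30 degrees past the touch). Hard stop at 0.018. The free steel pins between pad and block, 20 mm at the start, shorten as much.
- rack: Blue rack with white-capped tubes, loose on the platform of the mixer to clamp (61 mm above bench): 70 along x, 86 along y, body 32 tall, 43 mm over the caps, about 0.25 kg. Origin: centre of the underside; z up, x along the mixer towards pad and knob. Pad touches the face at x = +35 mm; the opposite face stands against an aluminium stop. A like rack on the bench is a bystander.
- spare_jaw_top (a point): Top middle of the grey jaw block (80 mm wide) of the other mixer, identical but empty, 90 mm above the bench; 58 mm from its knob's axis, on the robot's side. Leave that clamp alone. Either mixer may be on the left or the right; each is a white housing 250 x 140 mm with a platform 61 mm above the bench.

How it is judged:
By the outcome, as a careful person would: the job done as asked, in the order asked, and still so for the second after the job is handed in, with the robot touching nothing.
It also fails if it takes over 32 s, if anything falls off the work surface, if the arm or the gripper's body presses on something with over 40 N, if the wrist force passes 120 N, or if a joint passes its speed limit or range.

ROBOT

A 6-joint arm with a two-finger parallel gripper is mounted at the origin on the work surface. World frame = base frame: x ahead of the robot, y to its left, z up, the work surface at z = 0. Lengths are in m, angles in degrees, forces in N, time in s.
With the tool pointing down it reaches from about 0.375 to 0.825 m from the base axis. Payload 5.5 kg.
Tool frame: the origin (TCP) lies at the very end of the fingers, on their centre line; the grasp point (between the pads) lies 19 mm behind it; z points along the fingers, y is the direction in which the jaws open and shut (so a half turn about z gives the same grasp; the last joint's range is limited). The gripper opens to 85 mm and grips with 20 to 120 N. Pads are 22 mm wide; open, the fingers measure 114 mm over their backs; the gripper's body (76 mm by 85 mm) begins 54 mm behind the grasp point. The pads swing forward as they close: fully open they stand 13 mm farther back than shut.
Start: joints at [65.031, 17.962, -2.699, 69.339, 0, 90], TCP at [0.253, 0.544, 0.231] pointing down, gripper open.
Joint ranges: [-152.73, 152.73], [-39.44, 99.34], [-58.76, 71.6], [-118.89, 123.64], [-81.53, 83.1], [-180, 180]. Speed limits (degrees/s): [136.94, 136.94, 172.46, 180, 180, 180].

INTERFACE

Orientations are given as [roll, pitch, yaw] about the fixed x, y, z axes, in that order (R = Rz(yaw) Ry(pitch) Rx(roll)).
In Python, from bench import robot gives the robot as it stands. Calls block until the motion is done:
- robot.move_ptp(position, orientation): joint-space move of the TCP to a pose.
- robot.movel(position, frame=None, max_speed=0.15, threshold=None): straight line of the TCP; frame=None keeps the orientation; max_speed is the mean speed in m/s. With threshold (N) it stops when the force on the tool has changed by that much, and returns True; else False.
- robot.move_joints(angles): joint-space move.
- robot.move_gripper(opening, grip_force=None): finger opening in m; grip_force is the grip in N (None keeps the last); returns when the fingers have stopped.
- robot.wait(seconds).
- robot.solve_ik(position, orientation): joint angles nearest the present ones, or None.
- robot.observe(): the state.
- robot.capture(name): name is "side" or "top" or "wrist"; returns the picture (384x512x3 uint8, red, green, blue); there is no depth.
- robot.camera_params(name): a dict with "intrinsics" (3x3 intrinsics, pixels), "rvec" (rotation vector, rad) and "tvec" (3), from world to camera coordinates, as OpenCV has them. Camera axes: x right, y down, z forward; pixel columns grow to the right and rows downward; lengths in m; the calibration is good to about 2 mm. A picture is of the moment at which its call begins: read the wrist's pose just before it. camera_params takes no time and is no camera call; for the wrist camera it gives the pose at the moment of the call.
A pose or a line that the arm cannot do raises robot.IKError and nothing moves.
- robot.job_done(): hands the job in, once; it reports no verdict.
The state is a dict: "time": time; "joints": joint angles; "qd": joint speeds; "effort": joint torques, N m; "position": TCP position; "ee_rot": TCP orientation; "contact_force": force on the tool from outside, world axes, zero at the start; "moment": the same for the moment, N m; "finger_gap": finger opening in m.
Only numpy, scipy, OpenCV 4.12 (cv2) and the standard library are available. Lean on these libraries where they do the work, as an engineer would, in place of code of your own. Each camera call takes 0.05 s, during which the arm holds its last target.

## Working session

There is one attempt and no reset: what is moved stays moved. The work goes in short steps, each a Python script; the robot and the scene stay as the last script left them, time stands still between calls to the robot, and variables do not carry over. Pictures are saved under pics/ and viewed, and the job is handed in when it is done.

```bash
ls; mkdir -p pics
python3 - <<'E'
from bench import robot
import cv2
s=robot.observe();print(s)
for n in("side","top","wrist"):
    print(n,robot.camera_params(n))
    im=robot.capture(n);cv2.imwrite(f"pics/{n}0.png",im[:,:,::-1])
E
```

```text
pics
{'time': 0.0, 'joints': array([ 6.50309470e+01,  1.80033139e+01, -2.75657648e+00,  6.93411621e+01,
        1.09865170e-03,  9.00012261e+01]), 'qd': array([-0.05055465, -0.02704964, -0.01783655,  0.03899409, -0.03222853,
        0.01692066]), 'effort': array([-4.45863225e-04, -5.39590108e+01,  3.39752483e+01,  1.88932900e-02,
       -2.29895932e-04, -7.05639621e-06]), 'position': array([0.25301335, 0.54336994, 0.2304258 ]), 'ee_rot': array([-1.79898948e+02, -1.09648757e-03,  1.55029719e+02]), 'contact_force': array([-0.15761433,  0.14112563, -0.90369675]), 'moment': array([-0.02313427, -0.03591025,  0.06988698]), 'finger_gap': 0.08538710364125936}
side {'intrinsics': array([[455.52225223,   0.        , 256.3710212 ],
       [  0.        , 455.52225223, 179.29065238],
       [  0.        ,   0.        ,   1.        ]]), 'rvec': array([ 0.09892801, -2.63459211,  1.58505896]), 'tvec': array([0.54821013, 0.14512183, 0.85615568])}
top {'intrinsics': array([[372.99063206,   0.        , 256.07741773],
       [  0.        , 372.99063206, 190.57227357],
       [  0.        ,   0.        ,   1.        ]]), 'rvec': array([ 2.19275575, -2.16883164,  0.09215226]), 'tvec': array([-0.02810141,  0.56988006,  0.72021823])}
wrist {'intrinsics': array([[330.28086372,   0.        , 256.32389433],
       [  0.        , 330.28086372, 194.82999024],
       [  0.        ,   0.        ,   1.        ]]), 'rvec': array([-2.42207748, -1.54476226, -0.23870939]), 'tvec': array([-0.59836532, -0.03953275,  0.37809998])}
```

View pics/top0.png

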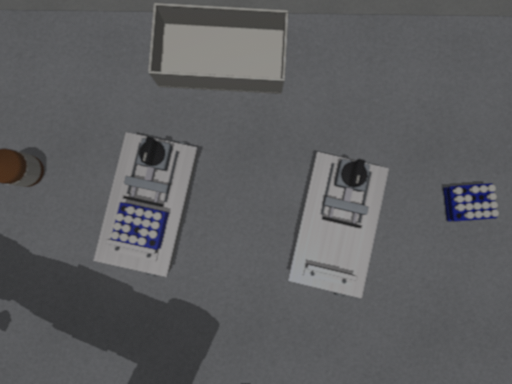

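View pics/side0.png

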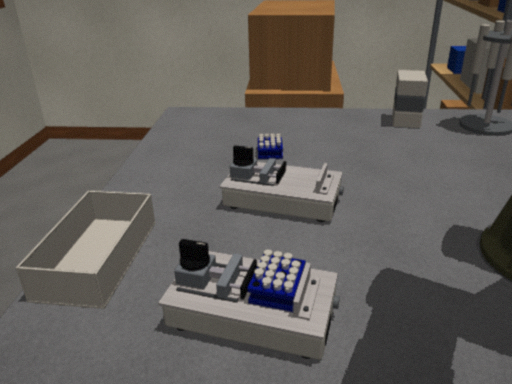

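View pics/wrist0.png

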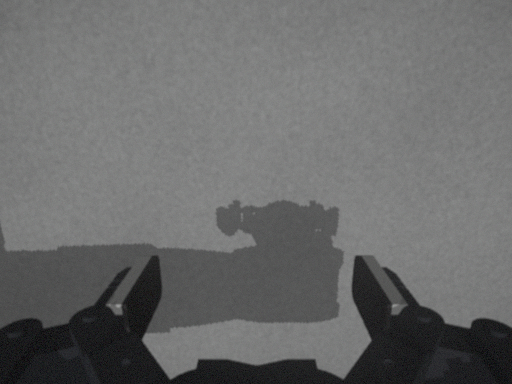

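The loaded mixer is on the left of the top view: rack near (138,226), pad (143,202), jaw (147,185) and knob (152,150). The empty one is on the right, with its knob at (355,173). I'll enlarge the loaded mixer.

```bash
cat > h.py <<'E'
import numpy as np,cv2
def ray(p,px):
    K=p['intrinsics'];R=cv2.Rodrigues(p['rvec'])[0];C=-R.T@p['tvec']
    d=R.T@np.linalg.inv(K)@np.array([px[0],px[1],1.]);return C,d
def onz(p,px,z):
    C,d=ray(p,px);return C+d*(z-C[2])/d[2]
def proj(p,X):
    return cv2.projectPoints(np.array(X,float).reshape(-1,3),p['rvec'],p['tvec'],p['intrinsics'],None)[0].reshape(-1,2)
def tri(p1,a,p2,b):
    C,d=ray(p1,a);E,e=ray(p2,b);s=np.linalg.lstsq(np.c_[d,-e],E-C,rcond=None)[0]
    A=C+d*s[0];B=E+e*s[1];return (A+B)/2,np.linalg.norm(A-B)
E
python3 - <<'E'
import cv2,numpy as np
from bench import robot
from h import *
im=cv2.imread('pics/top0.png')
c=im[125:280,85:210];c=cv2.resize(c,None,fx=4.8,fy=3.85*1,interpolation=cv2.INTER_CUBIC)
c=cv2.resize(im[125:205,95:205],None,fx=7,fy=7,interpolation=cv2.INTER_CUBIC)
cv2.imwrite('pics/topz.png',cv2.convertScaleAbs(c,alpha=1.5))
im=cv2.imread('pics/side0.png')
c=cv2.resize(im[230:310,160:310],None,fx=5.2,fy=5.2,interpolation=cv2.INTER_CUBIC)
cv2.imwrite('pics/sidez.png',cv2.convertScaleAbs(c,alpha=1.8))
p=robot.camera_params('top')
for q,z in[((151,152),.099),((355,174),.099),((147,185),.09),((138,226),.104)]:print(onz(p,q,z))
# housing corners of platform 61mm
for q in [(127,133),(198,146),(166,275),(94,262)]:print(onz(p,q,.061))
E
```

```text
[0.63165718 0.16861578 0.099     ]
[ 0.59581989 -0.199235    0.099     ]
[0.572637   0.17637114 0.09      ]
[0.49862399 0.18560664 0.104     ]
[0.67491959 0.22655672 0.061     ]
[0.65126081 0.09009489 0.061     ]
[0.40794687 0.14375295 0.061     ]
[0.43037424 0.27835087 0.061     ]
```

View pics/topz.png

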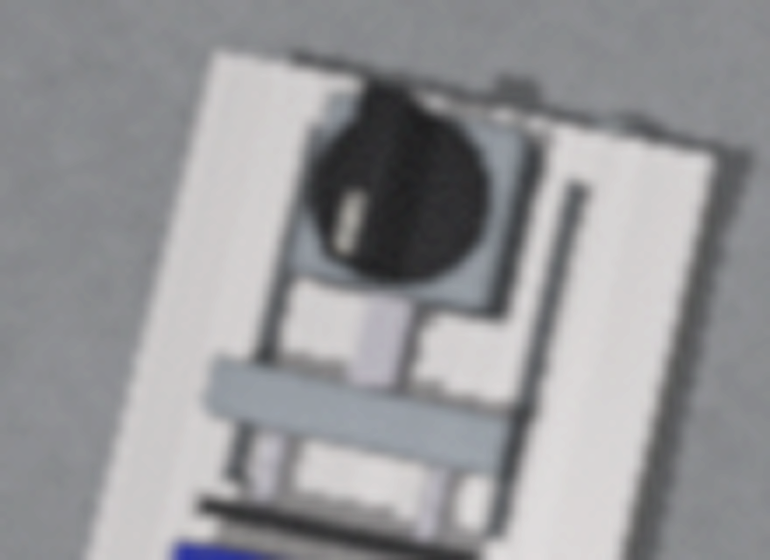

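View pics/sidez.png

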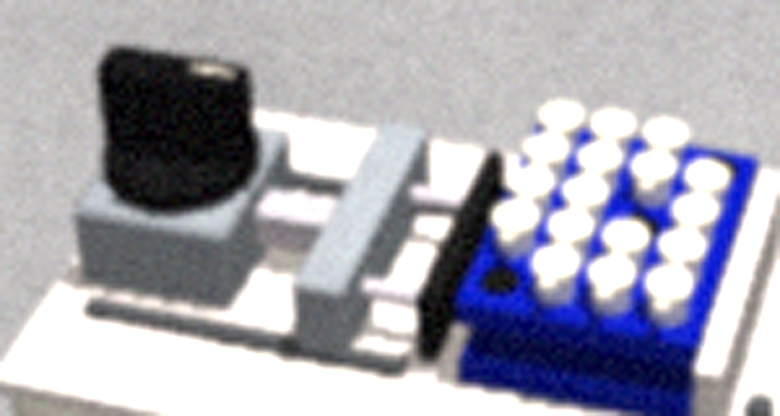

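Run:
```python
from bench import robot
from h import *
p=robot.camera_params('wrist');R=cv2.Rodrigues(p['rvec'])[0];C=-R.T@p['tvec']
from scipy.spatial.transform import Rotation as Ro
s=robot.observe();T=Ro.from_euler('xyz',s['ee_rot'],degrees=True).as_matrix()
print('cam in tool',T.T@(C-s['position']),'axis',T.T@R[2],'down', T.T@R[1])
k=np.array([.6317,.1686])
for yaw in(-12,168,-60,120,-96,84):
  for z in(.103,.25):
    print(yaw,z,robot.solve_ik([*k,z],[180,0,yaw]))
```

```text
cam in tool [ 0.07689629 -0.00123348 -0.14157466] axis [-0.30240648  0.00116402  0.95317835] down [-9.53178977e-01  5.20741730e-05 -3.02406738e-01]
-12 0.103 [  14.94383609   27.83015441   -5.37876528   56.79108031    0.
 -153.05616391]
-12 0.25 [  14.94383609   23.64047807    7.77989831   74.13942024    0.
 -153.05616391]
168 0.103 [14.94383609 27.83015441 -5.37876528 56.79108031  0.         26.94383609]
168 0.25 [14.94383609 23.64047807  7.77989831 74.13942024  0.         26.94383609]
-60 0.103 [  14.94383609   27.83015441   -5.37876528   56.79108031    0.
 -105.05616391]
-60 0.25 [  14.94383609   23.64047807    7.77989831   74.13942024    0.
 -105.05616391]
120 0.103 [14.94383609 27.83015441 -5.37876528 56.79108031  0.         74.94383609]
120 0.25 [14.94383609 23.64047807  7.77989831 74.13942024  0.         74.94383609]
-96 0.103 [ 14.94383609  27.83015441  -5.37876528  56.79108031   0.
 -69.05616391]
-96 0.25 [ 14.94383609  23.64047807   7.77989831  74.13942024   0.
 -69.05616391]
84 0.103 [ 14.94383609  27.83015441  -5.37876528  56.79108031   0.
 110.94383609]
84 0.25 [ 14.94383609  23.64047807   7.77989831  74.13942024   0.
 110.94383609]
```

Run:
```python
from bench import robot
from h import *
robot.move_ptp([.6317,.1686,.19],[180,0,168])
p=robot.camera_params('wrist');im=robot.capture('wrist');s=robot.observe()
print(s['time'],s['position'],s['ee_rot'],s['moment'])
np.savez('w1.npz',**p,im=im)
cv2.imwrite('pics/w1.png',cv2.convertScaleAbs(cv2.resize(im[:,:,::-1],(800,600),interpolation=cv2.INTER_CUBIC),alpha=1.4))
```

```text
2.1333 [0.63137486 0.16972533 0.19016881] [1.79981273e+02 2.60369288e-03 1.68082740e+02] [-0.02124886 -0.04629583 -0.03246577]
```

View pics/w1.png

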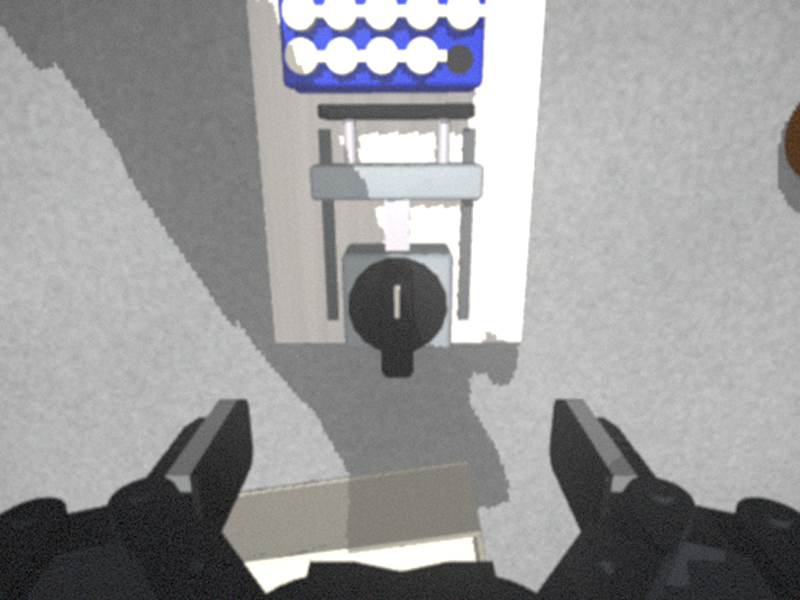

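Run:
```python
from h import *
d=np.load('w1.npz');p=d;im=d['im']
hsv=cv2.cvtColor(im,cv2.COLOR_RGB2HSV);g=cv2.cvtColor(im,cv2.COLOR_RGB2GRAY)
# column profiles
print(g[40:85,[215,250,265,290]].T)
for c in(200,235,250,270,290):
  print(c,'blue',im[40:66,c].tolist())
m=(g<60).astype(np.uint8);m[250:]=0;m[:, :180]=0;m[:,340:]=0
n,l,st,ce=cv2.connectedComponentsWithStats(m)
for i in range(1,n):
  if st[i,4]>100:print(st[i],ce[i])
# disc: fit circle on the dark contour excluding the bar
cs,_=cv2.findContours(m,cv2.RETR_EXTERNAL,cv2.CHAIN_APPROX_NONE)
for c in cs:
  if cv2.contourArea(c)>800:
    q=c[:,0].astype(float);q=q[(q[:,1]<222)]
    P=np.array([onz(p,x,.099)[:2] for x in q])
    for _ in range(4):
      A=np.c_[2*P,np.ones(len(P))];s=np.linalg.lstsq(A,(P**2).sum(1),rcond=None)[0]
      r=np.sqrt(s[2]+s[:2]@s[:2]);e=np.linalg.norm(P-s[:2],axis=1)-r;k=abs(e)<.0012
      print('disc',s[:2],r,k.sum(),len(P));P=P[k] if k.sum()>30 else P
z=cv2.resize(im[40:110,165:325,::-1],None,fx=5,fy=5,interpolation=cv2.INTER_CUBIC);cv2.imwrite('pics/w1z.png',cv2.convertScaleAbs(z,alpha=1.3))
```

```text
[[216 216 217 216 216 204 161 104  71  63  74  74  87  76  67  61  54  49
   62  84 118 131 131 130 130 128 104  76  58  55  60  61  58  59  57  55
   73 111 130 133 131 134 132 132 132]
 [217 219 216 206 174 127  81  67  63  65  66  66  73  74  67  54  57  56
   66  99 125 135 133 136 133 128 101  70  58  65  61  60  64  61  60  55
   87 120 132 138 136 134 136 136 147]
 [216 217 218 218 212 174 118  71  60  63  61  66  72  73  61  58  59  60
   69  96 120 129 130 128 132 125  96  66  60  62  62  62  63  63  56  57
   78 114 128 130 131 127 128 141 172]
 [ 69  69  63  68  64  71  71  80  80  81  85  81  79  71  63  54  55  59
   73 109 127 130 133 130 129 112  85  61  65  62  60  63  62  65  61  64
   96 120 133 130 132 131 132 140 159]]
200 blue [[218, 217, 204], [217, 216, 199], [211, 208, 195], [183, 180, 168], [141, 138, 131], [102, 103, 107], [74, 76, 110], [58, 59, 112], [55, 61, 114], [56, 60, 115], [58, 63, 128], [55, 62, 132], [57, 64, 123], [52, 58, 112], [58, 60, 114], [53, 51, 101], [49, 51, 87], [50, 54, 89], [57, 60, 90], [82, 80, 96], [122, 120, 120], [134, 131, 127],
[... 1363 characters left out ...]
, [65, 62, 65], [71, 67, 69], [65, 63, 63], [70, 69, 81], [63, 67, 114], [62, 74, 154], [60, 73, 169], [62, 73, 171], [67, 77, 175], [62, 73, 172], [62, 71, 163], [56, 65, 144], [51, 58, 120], [50, 49, 94], [49, 52, 89], [52, 56, 91], [72, 70, 91], [110, 108, 111], [130, 126, 127], [132, 129, 128], [134, 133, 128], [133, 129, 126], [133, 127, 125], [114, 112, 109]]
[183  51 120   8 352] [240.97727273  55.88636364]
[ 223  166   62   76 3060] [253.37352941 199.43235294]
disc [0.62840338 0.16712769] 0.02258192185060405 145 145
disc [0.62840338 0.16712769] 0.02258192185060405 145 145
disc [0.62840338 0.16712769] 0.02258192185060405 145 145
disc [0.62840338 0.16712769] 0.02258192185060405 145 145
```

View pics/w1z.png

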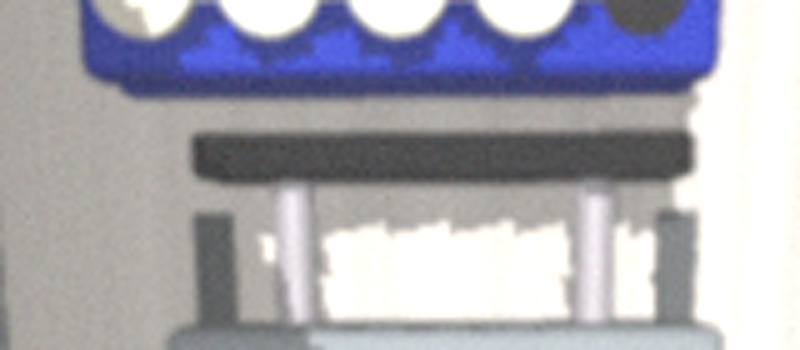

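Run:
```python
from h import *
d=np.load('w1.npz');p=d;im=d['im']
g=cv2.cvtColor(im,cv2.COLOR_RGB2GRAY);b=cv2.GaussianBlur(im,(3,3),0).astype(float)
x0=np.array([np.cos(np.radians(-12)),np.sin(np.radians(-12))])
def cross(v,r0,lv,up):
    # subpixel crossing of lv in v
    for i in range(len(v)-1):
        if (v[i]-lv)*(v[i+1]-lv)<=0 and ((v[i+1]>v[i])==up): return r0+i+(lv-v[i])/(v[i+1]-v[i])
L=g.astype(float)
def line(rows,z,lv,up,name,cols,ch=None):
    A=L if ch is None else b[:,:,ch]
    P=[]
    for c in cols:
        r=cross(A[rows[0]:rows[1],c],rows[0],lv,up)
        if r: P.append((c,r))
    P=np.array(P);f=np.polyfit(P[:,0],P[:,1],1);k=abs(np.polyval(f,P[:,0])-P[:,1])<.6
    f=np.polyfit(P[k,0],P[k,1],1)
    a,e=[onz(p,(c,np.polyval(f,c)),z)[:2] for c in(cols[0],cols[-1])]
    t=e-a; print(name,'row@252',np.polyval(f,252),'yaw normal',np.degrees(np.arctan2(t[1],t[0]))-90, 'mid',(a+e)/2,k.sum(),len(P))
    return onz(p,(252,np.polyval(f,252)),z)
F=[]
rt=line((50,58),.093,125,False,'rack top edge',range(195,300),2)
rl=line((56,63),.061,95,True,'rack low edge',range(195,300))
pf=line((60,70),.089,95,False,'pad front top',range(208,300))
pb=line((70,82),.089,95,True,'pad back',range(208,300))
jf=line((98,108),.09,158,False,'jaw',list(range(202,222))+list(range(230,278))+list(range(290,305)))
for q in(rt,rl,pf,pb,jf):print(q, q[:2]@x0)
for th in(60,75,90):
  m=(g<th).astype(np.uint8);m[250:]=0;m[:,:180]=0;m[:,340:]=0;m[:140]=0
  cs,_=cv2.findContours(m,cv2.RETR_EXTERNAL,cv2.CHAIN_APPROX_NONE);c=max(cs,key=cv2.contourArea)
  q=c[:,0].astype(float);q=q[(q[:,1]<212)]
  P=np.array([onz(p,x,.099)[:2] for x in q])
  A=np.c_[2*P,np.ones(len(P))];s=np.linalg.lstsq(A,(P**2).sum(1),rcond=None)[0];r=np.sqrt(s[2]+s[:2]@s[:2])
  print('disc',s[:2],r,np.std(np.linalg.norm(P-s[:2],axis=1)), s[:2]@x0)
# bar tip edges at z=.129
for r in(228,234): print('bar row',r,g[r,235:275])
n=g[180:210,246:264];print(np.argwhere(n>120).mean(0)+[180,246])
```

```text
rack top edge row@252 53.94578947394494 yaw normal -11.638987728226653 mid [0.53195994 0.18322145] 86 92
rack low edge row@252 59.02029173357371 yaw normal -11.523542852819574 mid [0.53228646 0.18232288] 105 105
pad front top row@252 66.06673048145693 yaw normal -11.573294139745528 mid [0.53996933 0.18592255] 92 92
pad back row@252 76.21163174755287 yaw normal -11.56769481028526 mid [0.54638068 0.18455325] 90 92
jaw row@252 103.46319722404544 yaw normal -11.658115236763066 mid [0.56406797 0.18042425] 54 55
[0.5326334  0.18649099 0.093     ] 0.4822204214275541
[0.53304675 0.18605202 0.061     ] 0.4827160143732399
[0.53976289 0.18491445 0.089     ] 0.4895219015879571
[0.54617255 0.18353643 0.089     ] 0.4960780020048363
[0.56392489 0.17973077 0.09      ] 0.514233648339843
disc [0.62817617 0.16716671] 0.022442767659449712 0.0003027748381484532 0.5796931024317145
disc [0.62814914 0.16718778] 0.02285408392429887 0.00028396268493295157 0.5796622779794522
disc [0.62821929 0.16700445] 0.023320751695245886 0.00027050229792098486 0.5797690148142739
bar row 228 [87 87 90 89 92 87 89 89 78 54 44 35 32 38 39 40 39 45 40 38 41 36 43 34
 33 40 39 44 45 64 84 85 89 89 88 87 88 92 94 88]
bar row 234 [92 89 93 90 88 90 88 90 85 53 35 44 41 43 40 41 40 36 36 40 40 36 39 42
 35 43 33 40 46 65 86 90 89 92 88 90 93 90 91 96]
[192.11904762 253.61904762]
```

```bash
cat >> h.py <<'E'
def show(robot,name,cam='wrist',al=1.4):
    p=robot.camera_params(cam);im=robot.capture(cam);np.savez(name+'.npz',**p,im=im)
    cv2.imwrite(f'pics/{name}.png',cv2.convertScaleAbs(cv2.resize(im[:,:,::-1],(800,600),interpolation=cv2.INTER_CUBIC),alpha=al))
def st(s):print('t',s['time'],'p',s['position'].round(4),'yaw',s['ee_rot'].round(2),'F',s['contact_force'].round(2),'M',s['moment'].round(3),'gap',round(s['finger_gap'],4))
E
python3 - <<'E'
from bench import robot
from h import *
robot.move_ptp([.6289,.1669,.17],[180,0,168.4])
robot.movel([.6289,.1669,.105],max_speed=.08)
st(robot.observe());show(robot,'w2')
robot.move_gripper(.0,60)
st(robot.observe());show(robot,'w3')
E
```

```text
t 3.3417 p [0.6293 0.167  0.1056] yaw [1.7998e+02 5.0000e-02 1.6840e+02] F [ 0.05 -0.03 -0.46] M [ 0.006 -0.033  0.008] gap 0.0856
t 4.0417 p [0.6292 0.1681 0.1054] yaw [1.7987e+02 1.0000e-02 1.6843e+02] F [0.06 5.23 1.5 ] M [ 0.969  0.004 -0.037] gap 0.0131
```

View pics/w3.png

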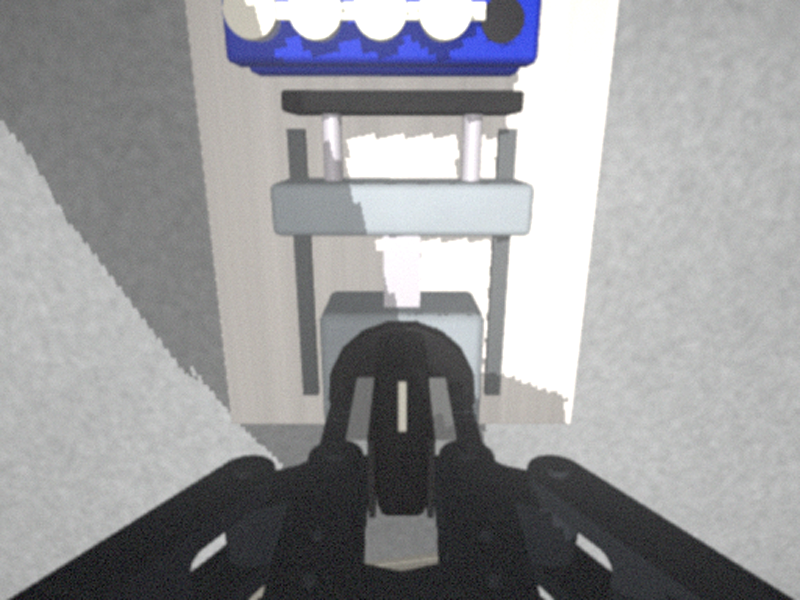

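```bash
cat > meas.py <<'E'
import sys
from h import *
for n in sys.argv[1:]:
    p=np.load(n+'.npz');im=p['im'];g=cv2.cvtColor(im,cv2.COLOR_RGB2GRAY).astype(float);B=im[:,:,2].astype(float)
    t=np.radians(-11.6);x=np.array([np.cos(t),np.sin(t)])
    res={k:[] for k in('rt','rl','pf','pb','jf')}
    def cr(v,r0,lv,up):
        for i in range(len(v)-1):
            if (v[i+1]>v[i])==up and (v[i]-lv)*(v[i+1]-lv)<=0:return r0+i+(lv-v[i])/(v[i+1]-v[i])
    for c in range(195,320):
        for k,a,r,lv,up,z in(('rt',B,(34,46),125,False,.093),('rl',g,(40,54),95,True,.061),('pf',g,(50,66),95,False,.089),('pb',g,(62,80),95,True,.089),('jf',g,(105,126),155,False,.09)):
            q=cr(a[r[0]:r[1],c],r[0],lv,up)
            if q:res[k].append(onz(p,(c,q),z)[:2]@x)
    print(n,{k:(round(np.median(v)*1e3,2),len(v)) for k,v in res.items() if v})
E
python3 meas.py w2 w3
```

```text
w2 {'rt': (np.float64(484.44), 116), 'rl': (np.float64(484.83), 125), 'pf': (np.float64(491.54), 125), 'pb': (np.float64(498.4), 125), 'jf': (np.float64(515.82), 92)}
w3 {'rt': (np.float64(484.4), 115), 'rl': (np.float64(484.89), 125), 'pf': (np.float64(491.54), 125), 'pb': (np.float64(498.33), 125), 'jf': (np.float64(nan), 92)}meas.py:9: RuntimeWarning: invalid value encountered in scalar divide
  if (v[i+1]>v[i])==up and (v[i]-lv)*(v[i+1]-lv)<=0:return r0+i+(lv-v[i])/(v[i+1]-v[i])
```

Run:
```python
from bench import robot
from h import *
robot.movel([.6291,.1684,.105],max_speed=.02)
st(robot.observe())
q=robot.solve_ik([.6291,.1684,.105],[180,0,168.4-10]);robot.move_joints(q);st(robot.observe())
q=robot.solve_ik([.6291,.1684,.105],[180,0,168.4-20]);robot.move_joints(q);robot.wait(.1);st(robot.observe())
show(robot,'w4')
```

```text
t 4.3417 p [0.6292 0.1682 0.1054] yaw [-1.7997e+02  3.0000e-02  1.6840e+02] F [-0.92  1.18  4.15] M [-0.03   0.269 -0.04 ] gap 0.0126
t 4.6333 p [0.6292 0.1682 0.1053] yaw [1.8000e+02 2.0000e-02 1.5859e+02] F [-0.88  1.14  5.21] M [ 0.109  0.32  -0.115] gap 0.0132
t 5.025 p [0.6293 0.1683 0.1054] yaw [1.7998e+02 2.0000e-02 1.4862e+02] F [-1.71  2.19  5.37] M [ 0.117  0.343 -0.129] gap 0.0127
```

View pics/w4.png

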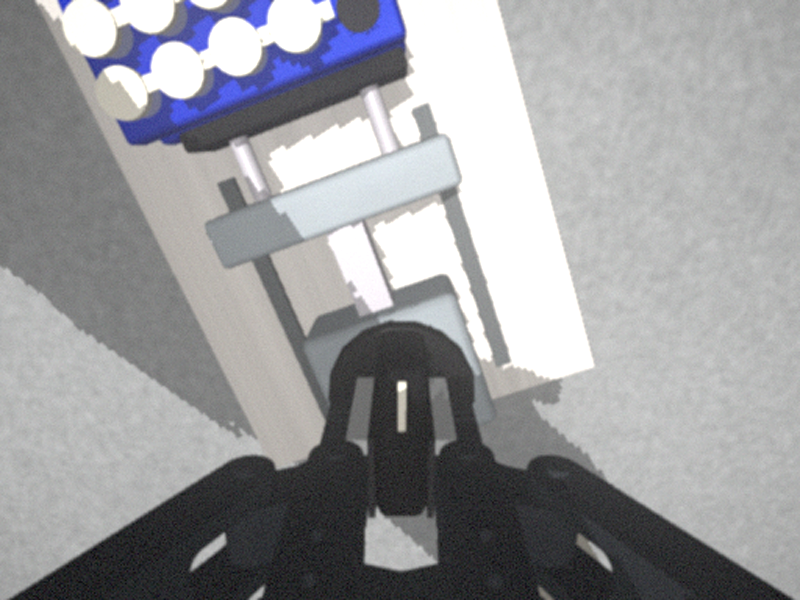

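Run:
```python
from bench import robot
from h import *
for a in(24,28,32,36,40,44,48):
    q=robot.solve_ik([.6291,.1684,.105],[180,0,168.4-a]);robot.move_joints(q)
    M=[robot.observe() for _ in range(1)]
    s=M[0];print(a,s['time'],s['ee_rot'][2].round(2),s['moment'].round(3),s['contact_force'].round(1))
robot.wait(.1);s=robot.observe();st(s)
show(robot,'w5');show(robot,'s5','side')
```

```text
24 5.325 144.61 [ 0.161  0.329 -0.119] [-0.5  0.8  4.2]
28 5.575 140.61 [ 0.101  0.285 -0.071] [-0.2  1.2  4.7]
32 5.825 136.62 [ 0.237  0.316 -0.079] [-1.1  1.7  4.3]
36 6.075 132.63 [ 0.14   0.231 -0.102] [-0.6  1.   5.3]
40 6.325 128.63 [ 0.211  0.305 -0.045] [-0.6  1.8  5. ]
44 6.575 124.64 [ 0.258  0.251 -0.076] [-0.5  1.9  4.6]
48 6.825 120.64 [ 0.286  0.278 -0.104] [0.1 1.6 4.9]
t 6.925 p [0.6293 0.1686 0.1054] yaw [ 1.7996e+02 -1.0000e-02  1.2065e+02] F [-0.29  2.04  4.62] M [0.319 0.24  0.004] gap 0.0129
```

View pics/w5.png

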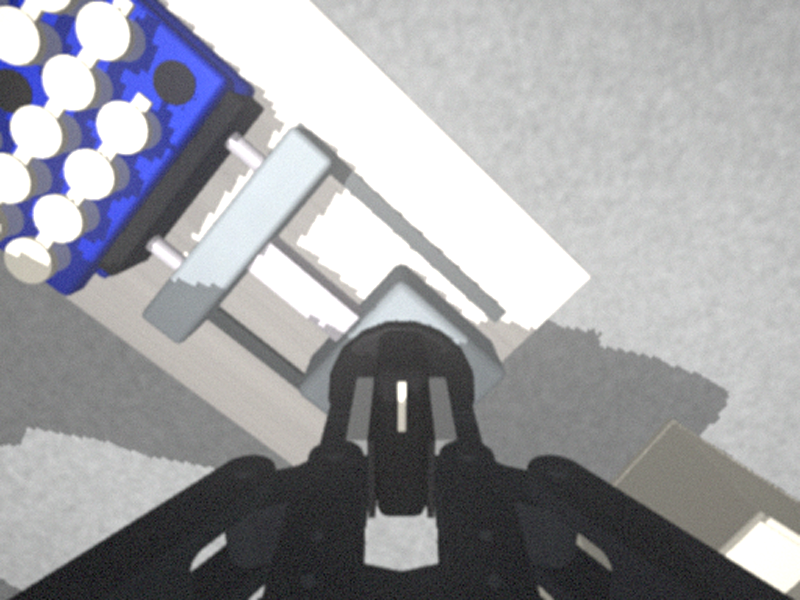

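```bash
cat > prof.py <<'E'
import sys
from h import *
t=np.radians(-11.6);x=np.array([np.cos(t),np.sin(t)]);n=np.array([-x[1],x[0]])
# profile along mixer x for lateral offsets v, at height z -> median grey
u=np.arange(.470,.535,.00025)
def prof(p,z,v):
    g=cv2.cvtColor(p['im'],cv2.COLOR_RGB2GRAY).astype(np.float32)
    X=np.r_['1',u[:,None]*x+v*n,np.full((len(u),1),z)]
    q=proj(p,X).astype(np.float32)
    return cv2.remap(g,q[:,0].reshape(1,-1),q[:,1].reshape(1,-1),cv2.INTER_LINEAR)[0]
for nm in sys.argv[1:]:
    p=dict(np.load(nm+'.npz'))
    R=[]
    for v in np.arange(.262,.324,.002):
        f=prof(p,.089,v);
        # darkest run (pad top): back edge = first crossing up past 95 after the last pad dark sample
        R.append(f)
    R=np.array(R)
    np.save(nm+'_p.npy',R)
    s=6
    for i in(2,15,28):print(nm,i,[int(a) for a in R[i,::s]])
E
python3 prof.py w3 w4 w5
python3 - <<'E'
import numpy as np,cv2
a=[cv2.resize(np.load(f'{n}_p.npy'),(780,180)) for n in('w3','w4','w5')]
cv2.imwrite('pics/prof.png',np.clip(np.vstack(a)*1.3,0,255).astype('uint8'))
E
```

```text
w3 2 [217, 217, 218, 217, 219, 218, 98, 63, 63, 63, 47, 55, 99, 130, 129, 57, 57, 55, 50, 111, 134, 132, 134, 135, 136, 138, 134, 136, 136, 136, 134, 77, 97, 112, 112, 108, 109, 109, 109, 108, 109, 105, 111, 136]
w3 15 [214, 207, 210, 67, 61, 70, 81, 80, 78, 65, 51, 55, 99, 131, 130, 57, 59, 61, 53, 114, 134, 135, 134, 172, 205, 204, 206, 204, 206, 205, 204, 101, 141, 164, 162, 163, 164, 164, 162, 161, 158, 152, 144, 185]
w3 28 [52, 53, 54, 58, 55, 56, 55, 64, 72, 60, 47, 53, 102, 131, 128, 56, 55, 58, 54, 112, 134, 134, 112, 130, 156, 157, 163, 129, 136, 148, 157, 97, 137, 160, 159, 161, 161, 159, 159, 160, 157, 151, 112, 123]
w4 2 [212, 212, 212, 214, 213, 184, 74, 60, 60, 63, 50, 57, 56, 56, 53, 44, 78, 130, 131, 131, 131, 131, 81, 73, 69, 75, 72, 70, 83, 106, 104, 109, 107, 106, 107, 106, 106, 105, 90, 73, 73, 77, 74, 73]
w4 15 [214, 191, 188, 64, 62, 74, 75, 81, 80, 70, 48, 59, 57, 60, 59, 46, 89, 133, 136, 133, 193, 203, 205, 203, 204, 204, 205, 207, 125, 157, 163, 162, 162, 160, 158, 160, 158, 156, 130, 189, 188, 188, 185, 185]
w4 28 [0, 0, 64, 65, 62, 63, 68, 77, 84, 66, 46, 55, 58, 57, 53, 48, 80, 129, 129, 131, 133, 196, 197, 195, 195, 196, 196, 198, 131, 159, 163, 161, 161, 161, 160, 160, 159, 156, 125, 135, 151, 198, 199, 198]
w5 2 [215, 216, 197, 102, 92, 89, 60, 58, 58, 57, 51, 58, 58, 57, 48, 39, 46, 133, 137, 137, 138, 138, 139, 112, 106, 108, 111, 110, 108, 112, 110, 111, 110, 94, 75, 78, 81, 82, 80, 76, 77, 79, 79, 76]
w5 15 [218, 218, 219, 150, 57, 82, 77, 78, 79, 56, 47, 56, 60, 55, 47, 48, 48, 60, 133, 134, 132, 151, 202, 156, 162, 168, 168, 169, 168, 169, 167, 168, 165, 125, 182, 198, 194, 197, 198, 197, 197, 195, 196, 198]
w5 28 [62, 60, 62, 63, 66, 62, 74, 84, 82, 55, 48, 58, 58, 59, 49, 47, 67, 75, 125, 122, 128, 126, 123, 127, 168, 171, 169, 171, 171, 170, 171, 170, 168, 123, 92, 141, 141, 141, 147, 210, 210, 211, 210, 211]
```

View pics/prof.png

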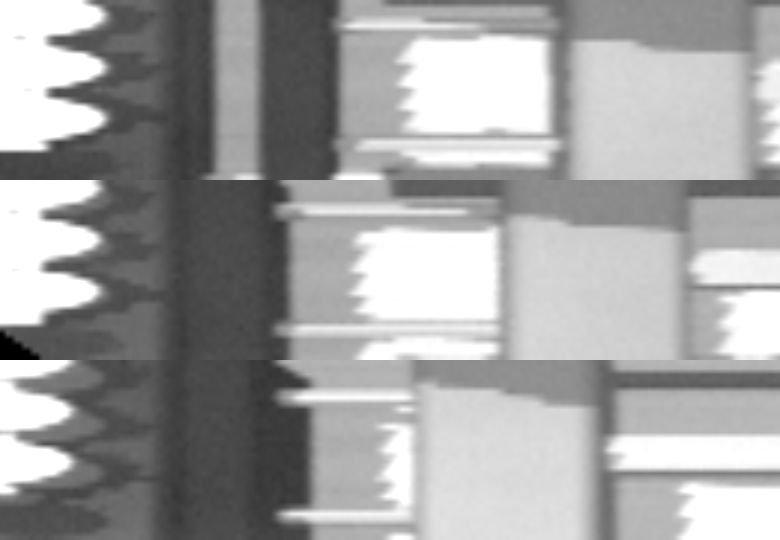

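Run:
```python
import numpy as np
u=np.arange(.470,.535,.00025)*1e3
for n in('w3','w4','w5'):
    R=np.load(n+'_p.npy');
    m=np.median(R[[10,11,12,13,14,15,16,17,18]],0)
    a=(u>487)&(u<500);print(n,'pad',[(float(x),int(y)) for x,y in zip(u[a],m[a])][::1 if n!='w3' else 2])
    a=(u>(530 if n=='w3' else 525 if n=='w4' else 516))&(u<(535 if n=='w3' else 530 if n=='w4' else 523))
    print('jawback',[(float(x),int(y)) for x,y in zip(u[a],m[a])])
    a=(u>(514 if n=='w3' else 509 if n=='w4' else 501))&(u<(520 if n=='w3' else 515 if n=='w4' else 507))
    print('jawfront',[(float(x),int(y)) for x,y in zip(u[a],m[a])])
```

```text
w3 pad [(487.24999999999807, 51), (487.749999999998, 75), (488.24999999999795, 116), (488.7499999999979, 129), (489.24999999999784, 130), (489.7499999999978, 129), (490.2499999999977, 130), (490.74999999999767, 130), (491.2499999999976, 114), (491.74999999999756, 80), (492.2499999999975, 58), (492.74999999999744, 57), (493.2499999999974, 58), (493.7499999999974, 59), (494.2499999999973, 58), (494.74999999999727, 57), (495.2499999999972, 58), (495.74999999999716, 58), (496.2499999999971, 58), (496.74999999999704, 56), (497.249999999997, 52), (497.74999999999693, 54), (498.2499999999969, 86), (498.7499999999968, 122), (499.24999999999676, 132), (499.7499999999967, 132)]
jawback [(530.2499999999933, 158), (530.4999999999933, 158), (530.7499999999933, 157), (530.9999999999933, 156), (531.2499999999932, 154), (531.4999999999932, 151), (531.7499999999932, 145), (531.9999999999932, 140), (532.2499999999931, 134), (532.4999999999931, 129), (532.7499999999931, 124), (532.9999999999931, 126), (533.249999999993, 135), (533.499999999993, 144), (533.749999999993, 159), (533.999999999993, 171), (5
[... 5265 characters left out ...]
, 194), (522.7499999999942, 194), (522.9999999999941, 194)]
jawfront [(501.24999999999653, 138), (501.4999999999965, 140), (501.7499999999965, 144), (501.9999999999965, 154), (502.2499999999964, 161), (502.4999999999964, 164), (502.74999999999636, 184), (502.99999999999636, 196), (503.2499999999963, 200), (503.4999999999963, 202), (503.74999999999625, 202), (503.99999999999625, 193), (504.2499999999962, 178), (504.4999999999962, 163), (504.74999999999613, 151), (504.99999999999613, 146), (505.2499999999961, 149), (505.4999999999961, 154), (505.749999999996, 159), (505.999999999996, 163), (506.24999999999596, 167), (506.49999999999596, 168), (506.7499999999959, 167), (506.9999999999959, 168)]
```

Run:
```python
from h import *
t=np.radians(-11.6);x=np.array([np.cos(t),np.sin(t)]);n=np.array([-x[1],x[0]])
u=np.arange(.470,.540,.0001)
def edge(p,z,lo,hi,lv,up,vs):
    g=cv2.cvtColor(p['im'],cv2.COLOR_RGB2GRAY).astype(np.float32);o=[]
    for v in vs:
        uu=u[(u>lo)&(u<hi)];q=proj(p,np.c_[uu[:,None]*x+v*n,np.full(len(uu),z)]).astype(np.float32)
        f=cv2.remap(g,q[:,0].reshape(1,-1),q[:,1].reshape(1,-1),cv2.INTER_LINEAR)[0]
        k=np.where(((f[1:]>lv)!=(f[:-1]>lv))&((f[1:]>f[:-1])==up))[0]
        if len(k):o.append(uu[k[0]]*1e3)
    return np.median(o).round(2),np.std(o).round(2),len(o)
vs=np.arange(.276,.308,.001)
for nm,lo in(('w1',.485),('w2',.487),('w3',.487),('w4',.485),('w5',.485)):
    p=dict(np.load(nm+'.npz'));R=cv2.Rodrigues(p['rvec'])[0];C=-R.T@p['tvec']
    print(nm,'cam u,z',C[:2]@x,C[2],'pad back low',edge(p,.065,lo,.505,93,True,vs))
    if nm in('w1','w2','w3'):print('  rack low',edge(p,.061,.478,.489,93,True,vs),'pad front top',edge(p,.089,.484,.495,93,False,vs))
```

```text
w1 cam u,z 0.5071888990812035 0.33174838221400543 pad back low (np.float64(497.2), np.float64(5.23), 32)
  rack low (np.float64(484.6), np.float64(0.09), 32) pad front top (np.float64(491.6), np.float64(0.06), 32)
w2 cam u,z 0.5055792120103704 0.24708229429896125 pad back low (np.float64(497.3), np.float64(0.06), 32)
  rack low (np.float64(484.7), np.float64(0.05), 32) pad front top (np.float64(491.5), np.float64(0.05), 32)
w3 cam u,z 0.5053006874921819 0.2469709961198006 pad back low (np.float64(497.2), np.float64(0.02), 32)
  rack low (np.float64(484.8), np.float64(0.03), 32) pad front top (np.float64(491.5), np.float64(0.04), 32)
w4 cam u,z 0.509847629509537 0.24693672630738397 pad back low (np.float64(491.7), np.float64(0.05), 32)
w5 cam u,z 0.530787321653451 0.2469672987006672 pad back low (np.float64(490.6), np.float64(0.4), 32)
```

Run:
```python
from bench import robot
from h import *
q=robot.solve_ik([.6291,.1684,.105],[180,0,114.2]);robot.move_joints(q);robot.wait(.3)
st(robot.observe());show(robot,'w6')
robot.move_gripper(.04)
st(robot.observe())
robot.move_gripper(.085)
robot.movel([.6291,.1684,.19],max_speed=.1);robot.wait(.2)
st(robot.observe());show(robot,'w7')
```

```text
t 7.575 p [0.6294 0.1686 0.1054] yaw [ 1.7995e+02 -1.0000e-02  1.1450e+02] F [0.28 1.51 5.27] M [ 0.389  0.233 -0.073] gap 0.0126
t 8.0 p [0.6288 0.1681 0.1045] yaw [-1.7995e+02  1.0000e-02  1.1425e+02] F [ 0.29 -0.19 -0.35] M [ 0.004  0.008 -0.021] gap 0.0403
t 9.7167 p [0.6287 0.1683 0.1892] yaw [-1.7992e+02 -1.0000e-02  1.1420e+02] F [-0.71  0.82  0.25] M [ 0.034 -0.009  0.002] gap 0.085
```

View pics/w7.png

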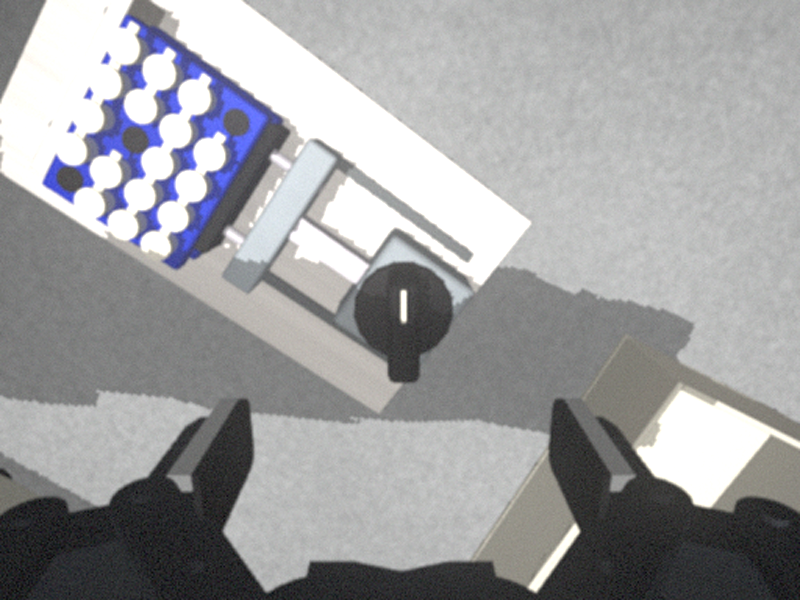

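The knob bar is still vertical in the image after release (about (403,320)), so it stayed as left. I'll check compression and knob angle from the first viewpoint.

Run:
```python
from bench import robot
from h import *
robot.move_ptp([.6017,.1742,.17],[180,0,168.4]);robot.wait(.2)
st(robot.observe());show(robot,'w8')
```

```text
t 10.85 p [0.6019 0.1742 0.1701] yaw [1.7999e+02 1.0000e-02 1.6836e+02] F [ 0.8  -0.27 -0.06] M [-0.027 -0.037  0.039] gap 0.0852
```

View pics/w8.png

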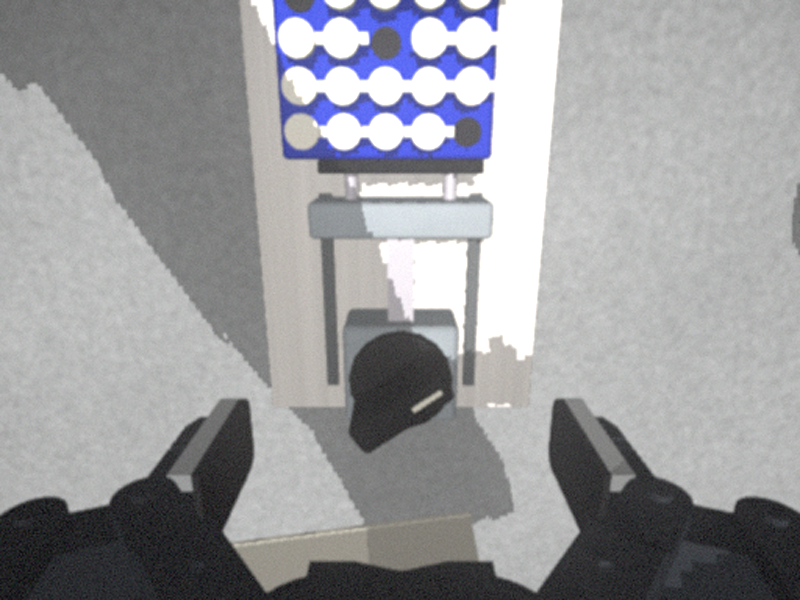

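Run:
```python
from h import *
t=np.radians(-11.6);x=np.array([np.cos(t),np.sin(t)]);n=np.array([-x[1],x[0]])
def prof(p,z,lo,hi,vs):
    g=cv2.cvtColor(p['im'],cv2.COLOR_RGB2GRAY).astype(np.float32);uu=np.arange(lo,hi,.0002);o=[]
    for v in vs:
        q=proj(p,np.c_[uu[:,None]*x+v*n,np.full(len(uu),z)]).astype(np.float32)
        o.append(cv2.remap(g,q[:,0].reshape(1,-1),q[:,1].reshape(1,-1),cv2.INTER_LINEAR)[0])
    return uu*1e3,np.median(o,0)
def edges(u,f,lv):
    k=np.where((f[1:]>lv)!=(f[:-1]>lv))[0];return [(round(u[i],1),'up' if f[i+1]>f[i] else 'dn') for i in k]
vs=np.arange(.276,.308,.001)
for nm in('w1','w2','w8'):
    p=dict(np.load(nm+'.npz'));
    u,f=prof(p,.089,.478,.545,vs);print(nm,'z89 @93',edges(u,f,93),'@180',edges(u,f,180),'@150',edges(u,f,150))
    u,f=prof(p,.065,.478,.545,vs);print('   z65',edges(u,f,93))
for nm in('w1','w8','w7','w3','w6'):
    p=dict(np.load(nm+'.npz'));im=p['im'];g=cv2.cvtColor(im,cv2.COLOR_RGB2GRAY)
    r=proj(p,[.6287,.1681,.129])[0].astype(int);m=np.zeros_like(g);w=32
    s=(slice(r[1]-w,r[1]+w),slice(r[0]-w,r[0]+w))
    b=(g[s]>120).astype(np.uint8);cN,l,stt,ce=cv2.connectedComponentsWithStats(b)
    for i in range(1,cN):
        if 15<stt[i,4]<130:
            yx=np.argwhere(l==i);P=np.array([onz(p,(a[1]+r[0]-w,a[0]+r[1]-w),.129)[:2] for a in yx])
            c=P.mean(0);d=np.linalg.svd(P-c)[2][0];print(nm,stt[i],'dir',np.degrees(np.arctan2(d[1],d[0]))%180,'c',c)
```

```text
w1 z89 @93 [(np.float64(478.8), 'dn'), (np.float64(487.0), 'up'), (np.float64(491.6), 'dn'), (np.float64(498.0), 'up')] @180 [(np.float64(504.0), 'up'), (np.float64(515.8), 'dn'), (np.float64(536.4), 'up')] @150 [(np.float64(478.0), 'dn'), (np.float64(503.4), 'up'), (np.float64(516.4), 'dn'), (np.float64(518.6), 'up'), (np.float64(531.0), 'dn'), (np.float64(535.4), 'up')]
   z65 [(np.float64(485.0), 'up'), (np.float64(490.0), 'dn'), (np.float64(497.2), 'up')]
w2 z89 @93 [(np.float64(487.8), 'up'), (np.float64(491.4), 'dn'), (np.float64(498.2), 'up')] @180 [(np.float64(504.2), 'up'), (np.float64(515.4), 'dn'), (np.float64(534.4), 'up')] @150 [(np.float64(503.6), 'up'), (np.float64(515.8), 'dn'), (np.float64(518.2), 'up'), (np.float64(531.6), 'dn'), (np.float64(533.8), 'up')]
   z65 [(np.float64(485.2), 'up'), (np.float64(489.4), 'dn'), (np.float64(497.2), 'up')]
w8 z89 @93 [(np.float64(480.4), 'dn'), (np.float64(490.2), 'up')] @180 [(np.float64(479.2), 'dn'), (np.float64(495.0), 'up'), (np.float64(499.2), 'dn'), (np.float64(519.6), 'up'), (np.float64(526.8), 'dn'), (np.float64(527.4), 'up'), (np.float64(528.2), 'dn')] @150 [(np.float64(479.6), 'dn'), (np.float64(494.4), 'up'), (np.float64(499.8), 'dn'), (np.float64(503.4), 'up'), (np.float64(516.2), 'dn'), (np.float64(518.8), 'up')]
   z65 [(np.float64(480.8), 'dn'), (np.float64(491.4), 'up')]
w1 [59  0  5  9 25] dir 5.964364170762291 c [0.61310232 0.19025902]
w1 [31  5  3 20 42] dir 166.40099543123966 c [0.61651551 0.16991416]
w1 [54 25 10 19 92] dir 149.82772584361567 c [0.63597324 0.18480624]
w8 [40 17 17 12 43] dir 114.89958611244768 c [0.6241996  0.17892579]
w7 [32  5  4 20 78] dir 114.92449958851216 c [0.62401047 0.17944065]
w3 [29  0  4 22 80] dir 167.4730761081511 c [0.61821412 0.16948321]
w6 [31  0  6 23 96] dir 114.07311085617013 c [0.62490757 0.17774151]
```

Run:
```python
from bench import robot
from h import *
robot.movel([.6017,.1742,.23],max_speed=.1);robot.wait(.2);show(robot,'w9')
st(robot.observe());robot.job_done()
```

```text
t 11.9 p [0.6013 0.1741 0.2292] yaw [-1.7997e+02 -7.0000e-02  1.6840e+02] F [ 0.25 -0.96 -0.33] M [0.012 0.038 0.02 ] gap 0.0851
the job is handed in; nothing more can be done
```

View pics/w9.png

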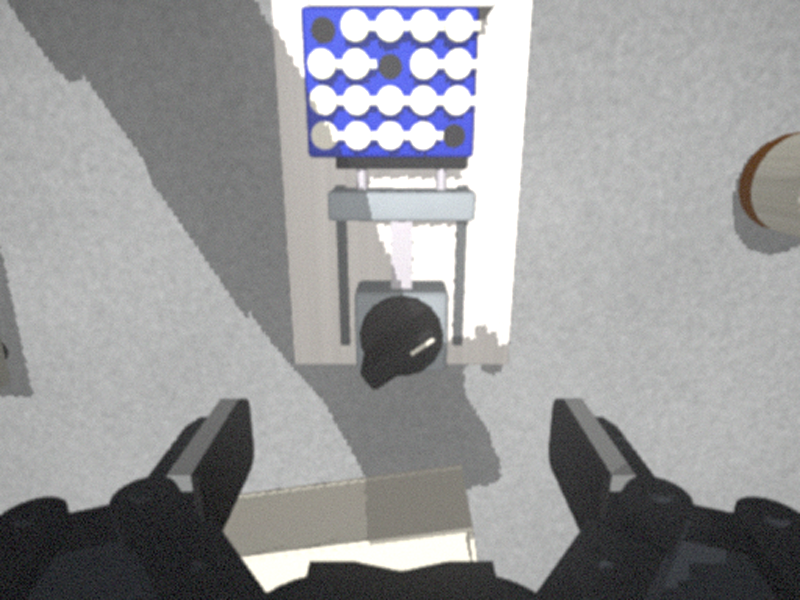

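I turned the loaded (left) mixer's knob about 54° clockwise in one grasp, then let go and backed off. I handed the job in at 11.9 s with the robot touching nothing.

- **Touch point:** the pad started 6.6–7.0 mm off the rack in the wrist images, so it touched at about 24°. The remaining turn was 30° to within about 1.5°.
- **After release:** the bar's white mark lies at about 114.9° against 114.5° on the gripper just before I let go, so the knob stayed put. The jaw moved about 15.1 mm in all and the pad about 7.0 mm. That puts the springs at about 8.1 mm compressed (possible error 0.3 mm) against a target of 8.4 mm, so the clamp may be slightly under-tightened, by about 1°.
- **Rack:** the pad sits flat against it, and its face is within about 0.5 mm of where it started. The stop is cut off in the last wrist picture, so I judged "against the stop" from the face not having moved and from an earlier, angled picture.
- **Empty mixer:** I did not go near its clamp.

**Failed or disagreeing checks:** the wrist moment was too noisy to show the touch, so I relied on the images. My first gap estimate, 7.4 mm, was too large because of edge bias. I corrected it to about 6.7 mm before the last part of the turn.

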